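# Line up small kitchen things by height on the counter stand

## Task

Line up the spice jar, the salt shaker, the kitchen timer and the cork stopper on the low wooden stand in order of height, each upright and centred on its own cork pad: the tallest at the end where the dark wooden box stands, the shortest at the end where the green tumbler stands. Do not knock any of the four over, and leave the box and the tumbler where they are.

Things in the scene. Friction and masses are not known exactly. Their poses are not given: they have to be found in the camera images.
- spice_jar: round glass spice jar with a green cap, 106 mm tall: the tallest. 45 mm across all the way up, cap from 85 to 105 mm. About 0.11 kg. Origin at the centre of its underside, z up; stands upright.
- salt_shaker: round glass salt shaker with a domed grey top, 90 mm tall: second tallest. 44 mm across up to 70 mm, then 34 mm. About 0.1 kg. Origin at the centre of its underside, z up; stands upright.
- egg_timer: round cream kitchen timer, 52 mm tall: second shortest. 59 mm across up to 44 mm, then a thin ridge across the top; its dial does not turn. About 0.12 kg. Origin at the centre of its underside, z up; stands upright.
- cork_stopper: cork bottle stopper, 37 mm tall: the shortest. Stands on its wide wooden cap, 36 mm across and 16 mm high; above it the round cork, 22 mm across up to 37 mm. About 0.012 kg. Origin at the centre of its underside, z up.
- recipe_box: dark wooden lidded box, 76 x 112 x 60 mm, standing loose just beyond one end of the stand, its centre about 90 mm past the centre of the end pad: it marks the end for the tallest. Not to be moved. Origin at the centre of its underside.
- green_tumbler: empty green glass tumbler, 78 mm across, 100 mm tall, standing loose just beyond the other end of the stand, its centre about 90 mm past the centre of the end pad: the end for the shortest. Not to be moved. Origin at the centre of its underside.
- pad1: fixed cork disc, 72 mm across, leftmost (most +y) (seen from the robot) of four in a row 90 mm apart on a low dark wooden stand; its top is 18 mm above the work surface. Origin at the centre of its underside, 4 mm below its top; x across the row away from the robot, y to the left along the row. A thin steel rail, top 30 mm above the work surface, runs 58 mm behind the pad centres.
- pad2: fixed cork disc, 72 mm across, second from the left (seen from the robot) of four in a row 90 mm apart on a low dark wooden stand; its top is 18 mm above the work surface. Origin at the centre of its underside, 4 mm below its top; x across the row away from the robot, y to the left along the row. The stand reaches 45 mm before the pad centres and 50 mm beyond each end pad's centre.
- pad3: fixed cork disc, 72 mm across, third from the left (seen from the robot) of four in a row 90 mm apart on a low dark wooden stand; its top is 18 mm above the work surface. Origin at the centre of its underside, 4 mm below its top; x across the row away from the robot, y to the left along the row. Cabinets hang 0.45 m above the counter from x = 0.62 on; at the left a hood from x = 0.48, y = 0.25 on.
- pad4: fixed cork disc, 72 mm across, rightmost (most -y) (seen from the robot) of four in a row 90 mm apart on a low dark wooden stand; its top is 18 mm above the work surface. Origin at the centre of its underside, 4 mm below its top; x across the row away from the robot, y to the left along the row.
There are look-alikes about, which are no part of the job. Of the things shaped like the cork_stopper, the cork one is meant.

How it is judged:
At the end, for the whole second after the job is handed in: From the box's end of the row: spice jar, salt shaker, kitchen timer, cork stopper, each standing on its own pad within 15 mm of its centre, upright within 0.1 rad, released and at rest; the box and the tumbler within 20 mm of where they stood (((horizontal distance between recipe_box and pad1 below 0.15 m and horizontal distance between spice_jar and pad1 below 0.015 m and z of spice_jar in the frame of pad1 between 0 and 0.009 m and horizontal distance between salt_shaker and pad2 below 0.015 m and z of salt_shaker in the frame of pad2 between 0 and 0.009 m and horizontal distance between egg_timer and pad3 below 0.015 m and z of egg_timer in the frame of pad3 between 0 and 0.009 m and horizontal distance between cork_stopper and pad4 below 0.015 m and z of cork_stopper in the frame of pad4 between 0 and 0.009 m) or (horizontal distance between recipe_box and pad4 below 0.15 m and horizontal distance between spice_jar and pad4 below 0.015 m and z of spice_jar in the frame of pad4 between 0 and 0.009 m and horizontal distance between salt_shaker and pad3 below 0.015 m and z of salt_shaker in the frame of pad3 between 0 and 0.009 m and horizontal distance between egg_timer and pad2 below 0.015 m and z of egg_timer in the frame of pad2 between 0 and 0.009 m and horizontal distance between cork_stopper and pad1 below 0.015 m and z of cork_stopper in the frame of pad1 between 0 and 0.009 m)) and angle between each of spice_jar, salt_shaker, egg_timer, cork_stopper's own z axis and vertical below 0.1 rad and linear speed of each of spice_jar, salt_shaker, egg_timer, cork_stopper below 0.02 m/s and angular speed of each of spice_jar, salt_shaker, egg_timer, cork_stopper below 0.2 rad/s and contact force between each of spice_jar, salt_shaker, egg_timer, cork_stopper and the fingers below 0.1 N and distance of each of recipe_box, green_tumbler from where it was at the start of the episode below 0.02 m); the robot touches nothing.
It fails at once if one of the four is knocked or tipped over (more than 0.6 rad) (angle between any of spice_jar, salt_shaker, egg_timer, cork_stopper's own z axis and vertical above 0.6 rad).
It fails at once if the box or the tumbler is pushed more than 20 mm (distance of any of recipe_box, green_tumbler from where it was at the start of the episode above 0.02 m).
It also fails if it takes over 134 s, if anything falls off the work surface, if the arm or the gripper's body presses on something with over 40 N, if the wrist force passes 120 N, or if a joint passes its speed limit or range.

## Robot

A 7-joint arm with a two-finger parallel gripper is mounted at the origin on a cart in front of the work surface, level with it; the furniture and walls round the work are solid. World frame = base frame: x ahead of the robot, y to its left, z up, the work surface at z = 0. Lengths are in m, angles in rad, forces in N, time in s.
With the tool pointing down it reaches from about 0.35 to 0.9 m from the base axis. Payload 7.2 kg.
Tool frame: the origin (TCP) lies between the finger pads; the fingertips stand 19 mm ahead of it and the grasp point (between the pads) is the TCP; z points along the fingers, y is the line along which they close (so a half turn about z gives the same grasp; the last joint's range is limited). The gripper opens to 88 mm and grips with 3 to 60 N. Pads are 20 mm wide; open, the fingers measure 115 mm over their backs; the gripper's body (75 mm by 178 mm) begins 61 mm behind the grasp point.
Start: joints at [1.109, 0.411, -0.013, 1.596, 0.006, 1.134, -0.082], TCP at [0.24, -0.577, 0.242] pointing down, gripper open.
Joint ranges: [-2.95, 2.95], [-0.29, 1.99], [-1.47, 1.44], [0.14, 2.54], [-1.03, 4.17], [0.13, 1.85], [-2.86, 2.86]. Speed limits (rad/s): [2.39, 2.39, 3.01, 3.01, 3.14, 3.14, 3.14].

## Interface

Orientations are given as a unit quaternion [w, x, y, z].
In Python, from rig import * gives the robot as it stands.
- The arm moves only by the tool send_rows, never from a script. Its arguments are lists of equal length, an entry for each row: "xyz": the shift along the world's x, y, z in mm, a list of three; "spin": the turn about the world's z in rad. A call has 1 to 10 rows; each row is the pose to reach, as a shift and turn from the pose commanded when the call began; what a row does not reach only later rows make up. A row lasts 1/10 s, in which the tool goes at most 50 mm and 8.59 degrees, less where a joint would pass 70% of its speed; a pose out of reach is approached as far as the arm can. A call with a gripper value outside its range is refused whole. "grip" is the closure, from 0 (fully open) to 1 (shut), set as the call begins (left out, the last holds). The fingers move at their own pace and stop on an object; "squeeze" is the grip in N (left out, the last holds). Time passes only in rows, so rows that repeat a pose let the fingers close. It gives the time, the measured TCP pose, the force, the opening and the grip force at its end, in the units of the state.
- read_state(): the state, without advancing time (a new reading comes with each control period).
- grab_frame(name): name is "scene" or "top"; returns a dict with "img" (480x640x3 uint8, red, green, blue), "range_z" (480x640 float32, m along the optical axis (not along the pixel's ray), 0 where there is no reading), "fov_y" (degrees; the focal length in pixels is half the picture's height over the tangent of half this angle, whatever the lens; pixels are square), "cx", "cy" (the principal point, pixels), "R" (3x3) and "t" (3): a world point X has camera coordinates R X + t. Camera axes: x right, y down, z forward; pixel columns grow to the right and rows downward; lengths in m; the calibration is good to about 2 mm. A picture is of the moment at which its call begins.
- job_done(): hands the job in; it is judged then, once.
The state is a dict: "clock": time; "joint_pos": joint angles; "joint_velocities": joint speeds; "effort": joint torques, N m; "tcp_pos": TCP position; "eef_rot": TCP orientation; "contact_force": force on the tool from outside, world axes, zero at the start; "wrist_torque": the same for the moment, N m; "width": opening from 0.0 (shut) to 1.0 (fully open); "gripper_force": force on a finger pad.
Only numpy, scipy, OpenCV 4.12 (cv2) and the standard library are available. Lean on these libraries where they do the work, as an engineer would, in place of code of your own. Each camera call takes 0.05 s, during which the arm holds its last target. There are 200 camera calls.

## Working session

There is one attempt and no reset: what is moved stays moved. The work goes in short steps, Python scripts to look and compute and a tool call to move; the robot and the scene stay as the last step left them, time stands still between calls to the robot, and variables do not carry over. Pictures are saved under pics/ and viewed, at most 14 in all, crops included, and the job is handed in when it is done.

Besides the shell and the picture viewer there is one more tool, called after "Emit:" as name(argument=value, ...), one argument or row to a line, values as JSON. send_rows: Moves the arm, as the interface text tells. Its arguments: {"type":"object","properties":{"xyz":{"type":"array","items":{"type":"array","items":{"type":"number"}}},"spin":{"type":"array","items":{"type":"number"}},"grip":{"type":"number"},"squeeze":{"type":"number"}},"required":["xyz","spin"]}

```bash
mkdir -p pics; python3 - <<'E'
from rig import *
import cv2,pickle
for n in("scene","top"):
    f=grab_frame(n); pickle.dump(f,open(n+'.pkl','wb'))
    cv2.imwrite(f'pics/{n}0.png',f['img'][:,:,::-1]); print(n,f['fov_y'],f['cx'],f['cy'],f['R'],f['t'],(f['range_z']>0).mean())
s=read_state();print(s)
E
```

```text
scene 43.75825701217884 321.7578488482075 230.20015108866025 [[ 0.61789559 -0.78622649 -0.00727701]
 [-0.38086654 -0.29120058 -0.87757786]
 [ 0.68785589  0.54502306 -0.47937891]] [-0.47822458  0.15888215  1.11823431] 0.9963118489583334
top 50.26813351577495 327.995014151057 248.19689240957857 [[ 0.01547882 -0.99984171 -0.00877284]
 [-0.99041593 -0.01412738 -0.13739254]
 [ 0.13724685  0.01081544 -0.99047783]] [-0.21177702  0.45568171  1.15478542] 0.99599609375
{'clock': 0.1, 'joint_pos': array([ 1.10880854,  0.41183402, -0.0127235 ,  1.59691899,  0.00558124,
        1.13432523, -0.08220332]), 'joint_velocities': array([ 0.00145046, -0.00041873, -0.00194489, -0.00235064,  0.00179491,
        0.00026736, -0.00042466]), 'effort': array([ 3.47616711e-03, -5.89095426e+01,  6.44371714e-01, -2.91708899e+01,
       -5.37089235e-02,  1.45057242e-02,  3.88190267e-05]), 'tcp_pos': array([ 0.23962299, -0.57678559,  0.24090124]), 'eef_rot': array([-7.02151024e-04,  9.80676405e-01,  1.95635536e-01, -1.81245112e-04]), 'contact_force': array([ 0.11151839,  0.19219782, -0.53994736]), 'wrist_torque': array([-0.00541821, -0.04478507, -0.02038991]), 'gripper_force': 0.0, 'width': 0.9998231923467678}
```

View pics/scene0.png

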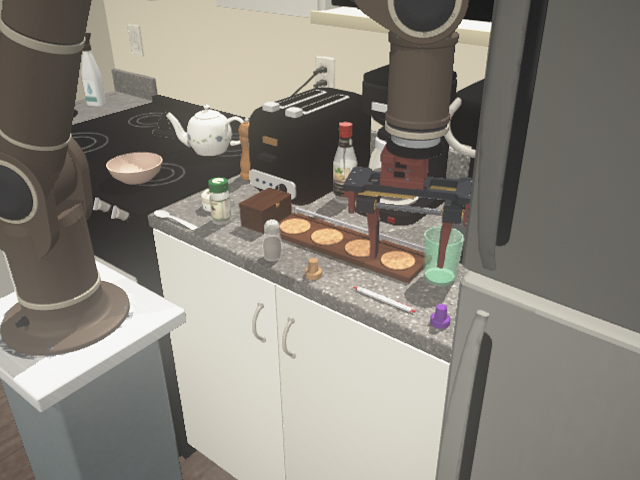

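View pics/top0.png

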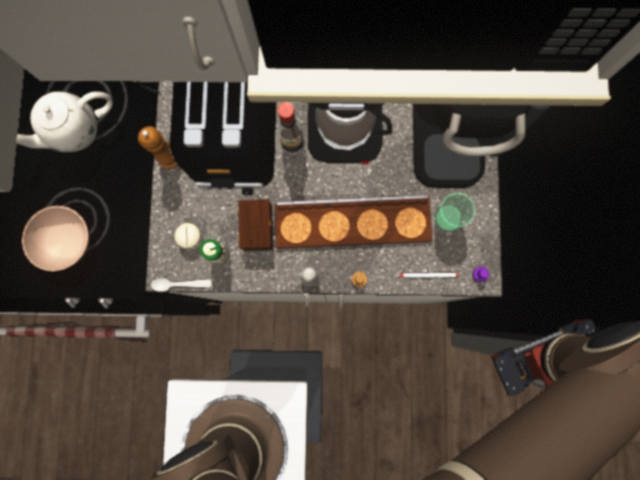

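Top view: the box (255,224) is at the left end, so the order is pad1 = jar to pad4 = cork. The pads run from (296,228) to (411,222). The jar is at (210,250), the timer at (187,236), the shaker at (309,275), the cork at (360,279) and the purple decoy at (481,274).

```bash
cat > h.py <<'E'
from rig import *
import numpy as np, cv2
def F(f): return f['img'].shape[0]/2/np.tan(np.radians(f['fov_y']/2))
def plane(f,u,v,z):
    d=f['R'].T@np.array([(u-f['cx'])/F(f),(v-f['cy'])/F(f),1]); c=-f['R'].T@f['t']
    return c+d*(z-c[2])/d[2]
def cloud(f):
    v,u=np.mgrid[0:480,0:640]; Z=f['range_z']
    P=np.stack([(u-f['cx'])/F(f)*Z,(v-f['cy'])/F(f)*Z,Z],-1)
    return (P-f['t'])@f['R']
def proj(f,X):
    c=f['R']@np.array(X)+f['t']; return c[0]/c[2]*F(f)+f['cx'],c[1]/c[2]*F(f)+f['cy']
def blobs(m,amin=15):
    n,l,s,c=cv2.connectedComponentsWithStats(m.astype(np.uint8)); return [(l==i,s[i],c[i]) for i in range(1,n) if s[i,4]>=amin]
E
python3 - <<'E'
from h import *
import pickle
np.set_printoptions(precision=4,suppress=True)
f=pickle.load(open('top.pkl','rb')); P=cloud(f)
hsv=cv2.cvtColor(f['img'],cv2.COLOR_RGB2HSV)
roi=np.zeros((480,640),bool); roi[185:292,150:500]=1
m=(hsv[...,0]>8)&(hsv[...,0]<20)&(hsv[...,1]>120)&(hsv[...,2]>120)&roi
for b,s,c in blobs(m):
    print('orange',s,c,plane(f,*c,.018),'zmed',np.median(P[b][:,2]))
# tall things by depth
X=P
m=(P[...,2]>.025)&(P[...,2]<.13)&roi
for b,s,c in blobs(m,20):
    q=P[b]; zt=np.percentile(q[:,2],95); t=q[q[:,2]>zt-.008]
    print('tall',s,c,'ztop',zt,'top mean',t.mean(0),(t.min(0)+t.max(0))/2,t.max(0)-t.min(0))
E
python3 - <<'E'
import cv2
a=cv2.imread('pics/top0.png')[180:300,140:500];cv2.imwrite('pics/top0c.png',cv2.resize(a[:,:200],None,fx=4,fy=4,interpolation=cv2.INTER_CUBIC))
a=cv2.imread('pics/scene0.png')[165:345,150:480];cv2.imwrite('pics/scene0c.png',cv2.resize(a,None,fx=2.4,fy=2.4,interpolation=cv2.INTER_CUBIC))
E
```

```text
orange [394 207  34  32 826] [410.4116 222.6259] [ 0.5241 -0.398   0.018 ] zmed 0.018998339170663167
orange [356 209  33  31 802] [371.9414 224.0661] [ 0.5194 -0.3075  0.018 ] zmed 0.01908206056614708
orange [ 278  210   73   34 1777] [314.2589 226.6078] [ 0.5114 -0.1717  0.018 ] zmed 0.01863859900671478
orange [352 272  15  15 172] [359.0988 278.814 ] [ 0.3898 -0.2781  0.018 ] zmed 0.017227242893457066
tall [195 185  72  11 369] [234.9268 188.2737] ztop 0.12434217883529812 top mean [0.5761 0.0264 0.1263] [0.5764 0.0258 0.1258] [0.0017 0.0476 0.0059]
tall [428 185  18   2  31] [437.3548 185.4194] ztop 0.03307691505674172 top mean [ 0.6118 -0.4601  0.0296] [ 0.6117 -0.4586  0.0309] [0.0037 0.0402 0.01  ]
tall [447 185  24   2  44] [458.     185.4773] ztop 0.03448050001128793 top mean [ 0.6122 -0.5073  0.0303] [ 0.6118 -0.5093  0.0307] [0.0049 0.0528 0.0084]
tall [435 193  40  38 793] [455.6557 210.7919] ztop 0.10307174658941899 top mean [ 0.5391 -0.4882  0.1007] [ 0.5382 -0.4872  0.1012] [0.0772 0.0759 0.0117]
tall [276 196 151   9 381] [351.7402 200.273 ] ztop 0.034352695924749925 to
[... 307 characters left out ...]
0230298 top mean [0.4823 0.1225 0.047 ] [0.4828 0.1222 0.0504] [0.0467 0.0466 0.0134]
tall [199 239  29  26 527] [213.0607 251.3188] ztop 0.10999760022469525 top mean [0.4424 0.052  0.1068] [0.4428 0.0524 0.1077] [0.0447 0.044  0.0111]
tall [300 267  18  20 281] [308.484  276.6192] ztop 0.09148857475419497 top mean [ 0.3927 -0.1628  0.0883] [ 0.3934 -0.1627  0.0891] [0.0268 0.0265 0.011 ]
tall [478 269  10  10  74] [482.6216 273.3243] ztop 0.04122377822241587 top mean [ 0.4054 -0.5598  0.0376] [ 0.4057 -0.5593  0.0384] [0.0188 0.0204 0.0103]
tall [355 275   9   9  65] [358.8    278.8923] ztop 0.04122128073477588 top mean [ 0.3886 -0.2767  0.0378] [ 0.388 -0.277  0.039] [0.0183 0.0185 0.0085]
```

View pics/top0c.png

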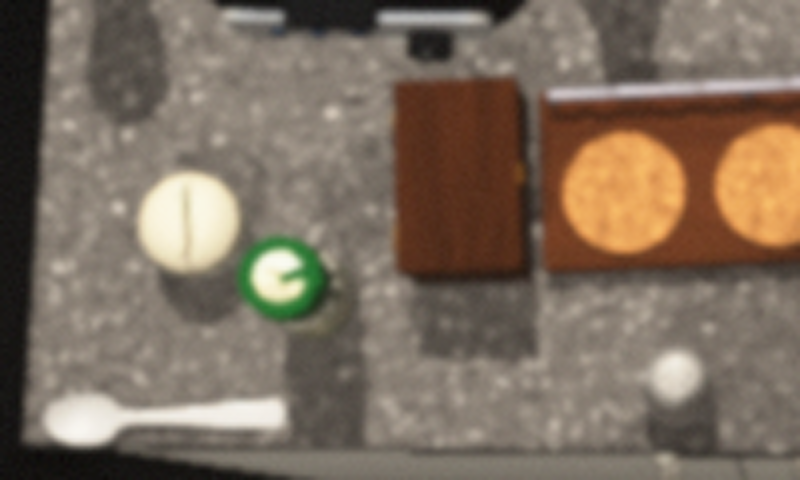

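View pics/scene0c.png

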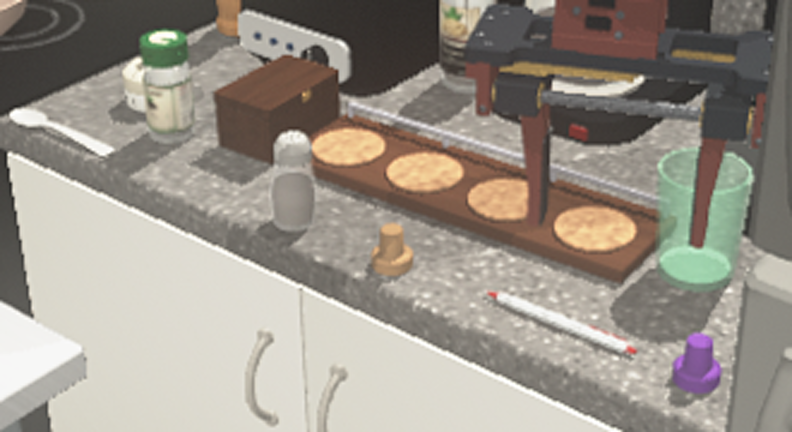

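The crops confirm the layout. The jar and timer are about 29 mm apart, and nothing stands close to the shaker or the cork. I'll grip everything across the row (closing along x), starting with the cork.

Emit:
send_rows(
  xyz=[
    [15, 30, -5],
    [30, 60, -10],
    [45, 90, -20],
    [60, 120, -35],
    [75, 150, -50],
    [90, 180, -60],
    [105, 210, -75],
    [120, 240, -85],
    [135, 270, -92],
    [148, 300, -97],
  ],
  spin=[0.12, 0.25, 0.37, 0.5, 0.62, 0.74, 0.87, 0.99, 1.12, 1.234],
  grip=0.4,
  squeeze=10,
)

```text
clock: 1.1
tcp_pos: [0.388, -0.2757, 0.144]
eef_rot: [-0.0, 0.685, 0.729, 0.0]
contact_force: [0.4, -0.9, 0.0]
width: 0.596
gripper_force: 0.0
```

```bash
python3 - <<'E'
from h import *
np.set_printoptions(precision=4,suppress=True)
s=read_state();print(s['clock'],s['tcp_pos'],s['eef_rot'],s['joint_pos'],s['width'],s['contact_force'])
f=grab_frame('top');P=cloud(f)
cv2.imwrite('pics/top1.png',f['img'][:,:,::-1])
# obstacles behind the row
for y0,y1 in((-.17,-.08),(-.26,-.17),(-.35,-.26),(-.44,-.35)):
    m=(P[...,1]>y0)&(P[...,1]<y1)&(P[...,2]>.06)&(P[...,0]>.54)&(P[...,2]<.4);q=P[m]; print(y0,q[:,0].min() if len(q) else None)
E
```

```text
1.1 [ 0.388  -0.2757  0.144 ] [-0.0004  0.6847  0.7288  0.    ] [ 0.8455  0.3079 -0.3914  2.0344  0.1572  0.8281  0.4263] 0.5962241914559335 [ 0.4238 -0.9362  0.0014]
-0.17 0.6895049950494272
-0.26 0.6852914291654439
-0.35 0.6895351861172299
-0.44 0.6168996236044084
```

Emit:
send_rows(
  xyz=[
    [0, 0, -25],
    [0, 0, -50],
    [0, 0, -75],
    [0, 0, -92],
    [0, 0, -102],
    [0, 0, -107],
    [0, 0, -107],
  ],
  spin=[0, 0, 0, 0, 0, 0, 0],
)

```text
clock: 1.85
tcp_pos: [0.3877, -0.2771, 0.0374]
eef_rot: [-0.0, 0.687, 0.727, -0.0]
contact_force: [-0.1, 0.5, -0.7]
width: 0.603
gripper_force: 0.0
```

```bash
python3 - <<'E'
from h import *
f=grab_frame('top');P=cloud(f)
m=(P[...,1]>-.44)&(P[...,1]<-.355)&(P[...,2]>.1)&(P[...,0]>.54)&(P[...,0]<.66)&(P[...,2]<.4);q=P[m]
print(q.min(0),q.max(0)) if len(q) else print('none')
f=grab_frame('scene')
a=f['img'][180:330,200:400,::-1];cv2.imwrite('pics/s2.png',cv2.resize(a,None,fx=4,fy=4,interpolation=cv2.INTER_CUBIC))
E
```

```text
[ 0.61749098 -0.43958835  0.25686174] [ 0.65993314 -0.41559061  0.34470186]
```

View pics/s2.png

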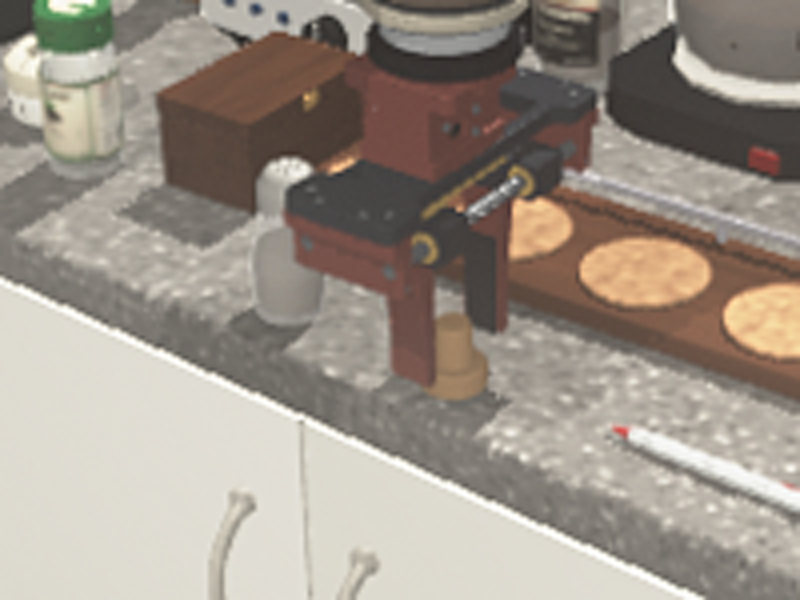

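The cork stands between the fingers (at about 455,355 in the crop), well centred. A machine is behind pad4 at x≥0.617, y<-0.416, so I'll turn the tool by 0.45 rad before placing the cork there.

Emit:
send_rows(
  xyz=[
    [0, 0, 0],
    [0, 0, 0],
    [0, 0, 0],
    [0, 0, 0],
    [0, 0, 0],
    [0, 0, 0],
    [0, 0, 0],
    [0, 0, 0],
  ],
  spin=[0, 0, 0, 0, 0, 0, 0, 0],
  grip=0.9,
  squeeze=10,
)

```text
clock: 2.75
tcp_pos: [0.3879, -0.2772, 0.0378]
eef_rot: [0.0, 0.687, 0.727, 0.0]
contact_force: [-0.7, 1.2, 3.4]
width: 0.232
gripper_force: 10.1
```

Gripped (20 mm). Lifting and carrying it to pad4.

Emit:
send_rows(
  xyz=[
    [0, 0, 15],
    [0, 0, 40],
    [0, 0, 65],
    [20, -15, 75],
    [40, -35, 75],
    [60, -53, 75],
    [80, -70, 75],
    [100, -88, 75],
    [120, -106, 75],
    [136, -120, 75],
  ],
  spin=[0, 0, 0, 0.06, 0.12, 0.19, 0.26, 0.33, 0.4, 0.45],
)

```text
clock: 3.75
tcp_pos: [0.5245, -0.3981, 0.1121]
eef_rot: [-0.0, 0.506, 0.862, 0.0]
contact_force: [-0.8, 0.1, 1.0]
width: 0.232
gripper_force: 10.0
```

Emit:
send_rows(
  xyz=[
    [0, 0, 0],
    [0, 0, -20],
    [0, 0, -38],
    [0, 0, -48],
    [0, 0, -52],
    [0, 0, -52],
  ],
  spin=[0, 0, 0, 0, 0, 0],
)

```text
clock: 4.35
tcp_pos: [0.5234, -0.3967, 0.0604]
eef_rot: [-0.0, 0.507, 0.862, 0.0]
contact_force: [-1.0, 0.3, 0.6]
width: 0.231
gripper_force: 10.0
```

```bash
python3 - <<'E'
from h import *
s=read_state();print(s['tcp_pos'],s['width'],s['contact_force'])
f=grab_frame('scene')
a=f['img'][180:330,300:500,::-1];cv2.imwrite('pics/s3.png',cv2.resize(a,None,fx=4,fy=4,interpolation=cv2.INTER_CUBIC))
E
```

```text
[ 0.52343249 -0.39674922  0.06036823] 0.23139563254419468 [-0.95568144  0.25830936  0.57957535]
```

View pics/s3.png

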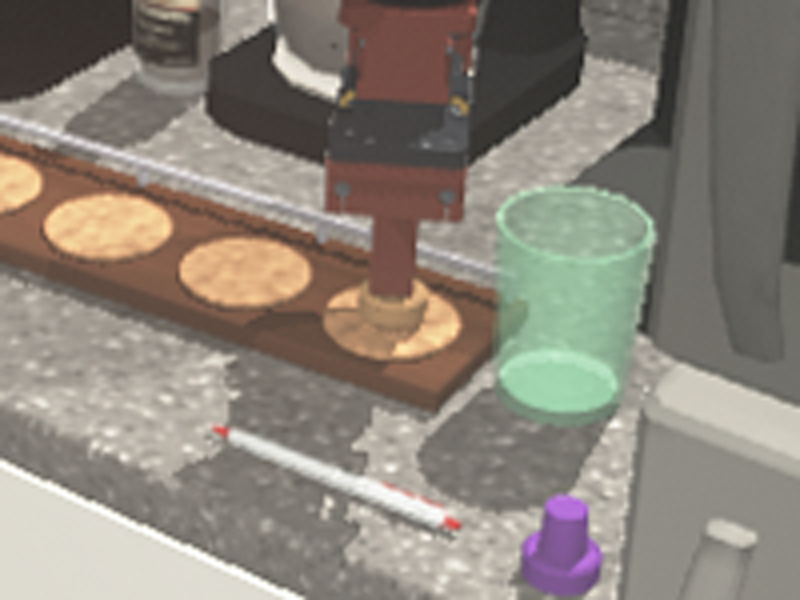

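The cork is centred about 4 mm above pad4 at (392,310). Lowering, then releasing.

Emit:
send_rows(
  xyz=[
    [0, 0, -2],
    [0, 0, -4],
    [0, 0, -4.5],
    [0, 0, -4.5],
  ],
  spin=[0, 0, 0, 0],
)

```text
clock: 4.8
tcp_pos: [0.5238, -0.3972, 0.0563]
eef_rot: [0.0, 0.507, 0.862, 0.0]
contact_force: [0.2, 0.2, 0.6]
width: 0.231
gripper_force: 10.0
```

Emit:
send_rows(
  xyz=[
    [0, 0, 0],
    [0, 0, 0],
    [0, 0, 0],
    [0, 0, 0],
    [0, 0, 0],
    [0, 0, 10],
    [0, 0, 35],
    [0, 0, 65],
    [0, 0, 95],
    [0, 0, 95],
  ],
  spin=[0, 0, 0, 0, 0, 0, 0, 0, 0, 0],
  grip=0.5,
)

```text
clock: 5.8
tcp_pos: [0.5262, -0.3983, 0.1567]
eef_rot: [0.004, 0.507, 0.862, -0.0]
contact_force: [0.6, 0.2, 0.8]
width: 0.505
gripper_force: 0.0
```

Emit:
send_rows(
  xyz=[
    [-13, 23, 0],
    [-26, 47, 0],
    [-39, 70, 0],
    [-52, 94, 0],
    [-65, 117, 0],
    [-79, 140, 0],
    [-92, 164, 0],
    [-105, 187, 0],
    [-118, 211, 0],
    [-131, 234, 0],
  ],
  spin=[-0.04, -0.09, -0.13, -0.18, -0.22, -0.27, -0.31, -0.36, -0.4, -0.45],
  grip=0.1,
)

```text
clock: 6.8
tcp_pos: [0.392, -0.1621, 0.1512]
eef_rot: [0.0, 0.687, 0.726, -0.0]
contact_force: [0.1, 0.0, -0.4]
width: 0.903
gripper_force: 0.0
```

```bash
python3 - <<'E'
from h import *
np.set_printoptions(precision=4,suppress=True)
s=read_state();print(s['tcp_pos'],s['width'])
f=grab_frame('top');P=cloud(f)
hsv=cv2.cvtColor(f['img'],cv2.COLOR_RGB2HSV)
m=(P[...,1]>-.45)&(P[...,1]<-.35)&(P[...,0]>.48)&(P[...,0]<.56)&(P[...,2]>.04)&(P[...,2]<.08)
q=P[m];print(len(q),q.mean(0),q[:,2].max())
f=grab_frame('scene')
a=f['img'][170:320,200:400,::-1];cv2.imwrite('pics/s4.png',cv2.resize(a,None,fx=4,fy=4,interpolation=cv2.INTER_CUBIC))
E
```

```text
[ 0.392  -0.1621  0.1512] 0.902751811547903
75 [ 0.5224 -0.3954  0.0543] 0.06263660637351158
```

View pics/s4.png

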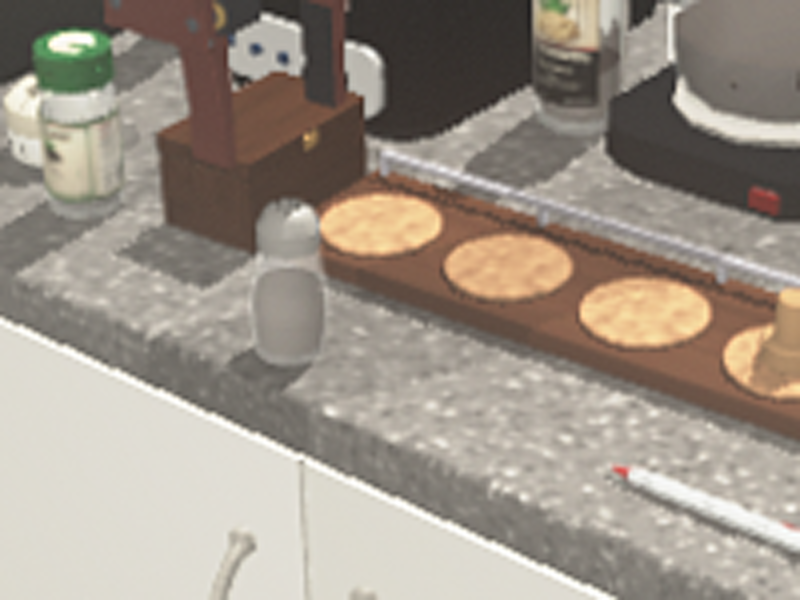

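The cork stands on pad4 within about 2 mm of its centre. The tool is above the shaker; descending now.

Emit:
send_rows(
  xyz=[
    [0, 0, -20],
    [0, 0, -40],
    [0, 0, -60],
    [0, 0, -80],
    [0, 0, -95],
    [0, 0, -101],
    [0, 0, -101],
  ],
  spin=[0, 0, 0, 0, 0, 0, 0],
)

```text
clock: 7.6
tcp_pos: [0.3926, -0.1633, 0.0496]
eef_rot: [-0.001, 0.687, 0.727, -0.0]
contact_force: [0.7, -0.3, 0.0]
width: 0.896
gripper_force: 0.0
```

Emit:
send_rows(
  xyz=[
    [0, 0, 0],
    [0, 0, 0],
    [0, 0, 0],
    [0, 0, 0],
    [0, 0, 0],
    [0, 0, 0],
    [0, 0, 0],
    [0, 0, 0],
  ],
  spin=[0, 0, 0, 0, 0, 0, 0, 0],
  grip=0.7,
  squeeze=15,
)

```text
clock: 8.4
tcp_pos: [0.3927, -0.1633, 0.0503]
eef_rot: [0.0, 0.687, 0.727, -0.0]
contact_force: [-2.1, -1.2, 5.9]
width: 0.458
gripper_force: 15.3
```

Emit:
send_rows(
  xyz=[
    [0, 0, 10],
    [0, 0, 30],
    [0, 0, 50],
    [0, 0, 60],
    [20, -9, 60],
    [42, -19, 60],
    [64, -29, 60],
    [86, -39, 60],
    [106, -48, 60],
    [121, -54, 60],
  ],
  spin=[0, 0, 0, 0, 0, 0, 0, 0, 0, 0],
)

```text
clock: 9.4
tcp_pos: [0.5148, -0.2177, 0.11]
eef_rot: [-0.0, 0.687, 0.727, 0.0]
contact_force: [0.2, 0.9, -0.9]
width: 0.462
gripper_force: 14.8
```

Emit:
send_rows(
  xyz=[
    [0, 0, 0],
    [0, 0, -15],
    [0, 0, -28],
    [0, 0, -36],
    [0, 0, -39],
    [0, 0, -41],
    [0, 0, -41.5],
    [0, 0, -41.5],
  ],
  spin=[0, 0, 0, 0, 0, 0, 0, 0],
)

```text
clock: 10.2
tcp_pos: [0.514, -0.2172, 0.0689]
eef_rot: [0.0, 0.687, 0.727, 0.0]
contact_force: [0.7, -0.4, -0.7]
width: 0.458
gripper_force: 14.8
```

```bash
python3 - <<'E'
from h import *
s=read_state();print(s['tcp_pos'],s['width'],s['contact_force'])
f=grab_frame('scene')
a=f['img'][150:300,230:430,::-1];cv2.imwrite('pics/s5.png',cv2.resize(a,None,fx=4,fy=4,interpolation=cv2.INTER_CUBIC))
E
```

```text
[ 0.51398916 -0.21721049  0.0689215 ] 0.4584997032187636 [ 0.69387855 -0.42840207 -0.74292313]
```

View pics/s5.png

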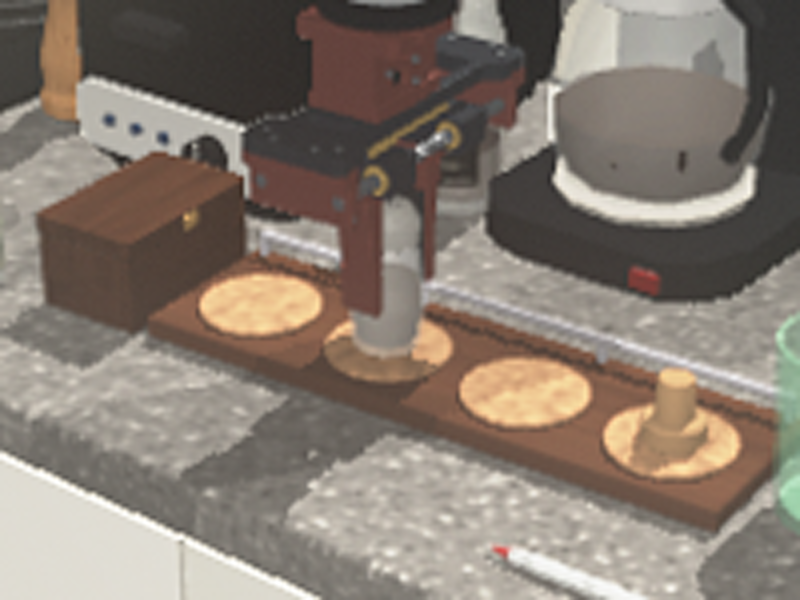

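The shaker is upright on pad2 at (388,340). Lowering the last fraction and releasing.

Emit:
send_rows(
  xyz=[
    [0, 0, -0.5],
    [0, 0, -0.5],
  ],
  spin=[0, 0],
)

```text
clock: 10.45
tcp_pos: [0.5141, -0.2173, 0.0685]
eef_rot: [0.0, 0.687, 0.727, 0.0]
contact_force: [-0.1, -0.4, 0.9]
width: 0.463
gripper_force: 14.9
```

Emit:
send_rows(
  xyz=[
    [0, 0, 0],
    [0, 0, 0],
    [0, 0, 0],
    [0, 0, 0],
    [0, 0, 0],
    [0, 0, 0],
    [0, 0, 15],
    [0, 0, 40],
    [0, 0, 70],
    [0, 0, 92],
  ],
  spin=[0, 0, 0, 0, 0, 0, 0, 0, 0, 0],
  grip=0.25,
)

```text
clock: 11.45
tcp_pos: [0.5144, -0.2171, 0.163]
eef_rot: [0.001, 0.687, 0.727, 0.0]
contact_force: [0.4, -0.4, -0.6]
width: 0.751
gripper_force: 0.0
```

Emit:
send_rows(
  xyz=[
    [-7, 27, 0],
    [-14, 54, 0],
    [-22, 81, 0],
    [-29, 108, 0],
    [-36, 135, 0],
    [-43, 161, 0],
    [-50, 188, 0],
    [-58, 215, 0],
    [-65, 242, 0],
    [-72, 269, 0],
  ],
  spin=[0, 0, 0, 0, 0, 0, 0, 0, 0, 0],
  grip=0.1,
)

```text
clock: 12.45
tcp_pos: [0.4416, 0.0529, 0.1613]
eef_rot: [0.001, 0.687, 0.727, 0.0]
contact_force: [0.1, -0.2, 0.2]
width: 0.9
gripper_force: 0.0
```

```bash
python3 - <<'E'
from h import *
np.set_printoptions(precision=4,suppress=True)
s=read_state();print(s['tcp_pos'],s['width'])
f=grab_frame('top');P=cloud(f)
m=(P[...,1]>-.26)&(P[...,1]<-.18)&(P[...,0]>.47)&(P[...,0]<.56)&(P[...,2]>.095)&(P[...,2]<.12)
q=P[m];print(len(q),q.mean(0),q[:,2].max())
a=f['img'][180:300,140:300,::-1];cv2.imwrite('pics/t6.png',cv2.resize(a,None,fx=4,fy=4,interpolation=cv2.INTER_CUBIC))
E
```

```text
[0.4416 0.0529 0.1613] 0.8999629775994866
188 [ 0.5134 -0.2166  0.1038] 0.11264453384704028
```

Emit:
send_rows(
  xyz=[
    [0, 0, -20],
    [0, 0, -40],
    [0, 0, -60],
    [0, 0, -80],
    [0, 0, -92],
    [0, 0, -95],
    [0, 0, -95],
  ],
  spin=[0, 0, 0, 0, 0, 0, 0],
)

```text
clock: 13.2
tcp_pos: [0.442, 0.0519, 0.0655]
eef_rot: [0.0, 0.687, 0.727, -0.0]
contact_force: [0.5, 0.2, -0.3]
width: 0.9
gripper_force: 0.0
```

The shaker is centred on pad2. Gripping the jar.

Emit:
send_rows(
  xyz=[
    [0, 0, 0],
    [0, 0, 0],
    [0, 0, 0],
    [0, 0, 0],
    [0, 0, 0],
    [0, 0, 0],
    [0, 0, 0],
    [0, 0, 0],
  ],
  spin=[0, 0, 0, 0, 0, 0, 0, 0],
  grip=0.7,
  squeeze=15,
)

```text
clock: 14.0
tcp_pos: [0.4421, 0.0518, 0.0654]
eef_rot: [0.0, 0.687, 0.727, 0.0]
contact_force: [0.2, -0.1, 5.1]
width: 0.514
gripper_force: 15.0
```

Emit:
send_rows(
  xyz=[
    [0, 0, 10],
    [0, 0, 35],
    [0, 0, 65],
    [0, 0, 90],
    [5, -15, 95],
    [15, -40, 95],
    [25, -66, 95],
    [35, -93, 95],
    [45, -120, 95],
    [55, -147, 95],
  ],
  spin=[0, 0, 0, 0, 0, 0, 0, 0, 0, 0],
)

```text
clock: 15.0
tcp_pos: [0.4967, -0.0961, 0.1605]
eef_rot: [-0.0, 0.687, 0.727, -0.0]
contact_force: [0.9, 0.4, -1.5]
width: 0.515
gripper_force: 15.0
```

Emit:
send_rows(
  xyz=[
    [6, -18, 0],
    [12, -32, 0],
    [12, -32.5, 0],
    [12, -32.5, -20],
    [12, -32.5, -40],
    [12, -32.5, -58],
    [12, -32.5, -70],
    [12, -32.5, -75],
    [12, -32.5, -76],
    [12, -32.5, -76],
  ],
  spin=[0, 0, 0, 0, 0, 0, 0, 0, 0, 0],
)

```text
clock: 16.0
tcp_pos: [0.5091, -0.1274, 0.0846]
eef_rot: [0.0, 0.687, 0.727, 0.0]
contact_force: [0.2, 0.5, -0.8]
width: 0.514
gripper_force: 15.0
```

```bash
python3 - <<'E'
from h import *
s=read_state();print(s['tcp_pos'],s['width'],s['contact_force'])
f=grab_frame('scene')
a=f['img'][150:300,230:430,::-1];cv2.imwrite('pics/s7.png',cv2.resize(a,None,fx=4,fy=4,interpolation=cv2.INTER_CUBIC))
E
```

```text
[ 0.50913827 -0.12741952  0.08463523] 0.5138410690899602 [ 0.22130245  0.45934785 -0.82677988]
```

View pics/s7.png

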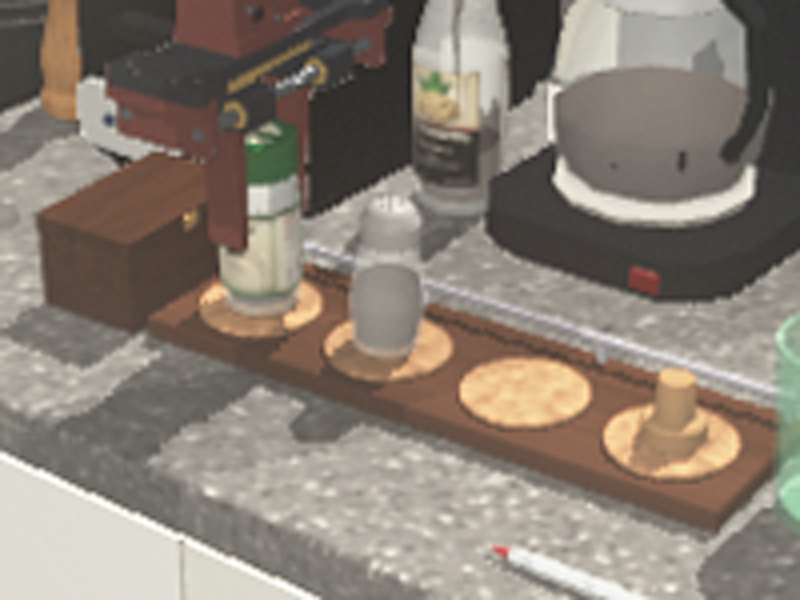

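The jar is just above pad1 at (260,300). Lowering about 1 mm and releasing.

Emit:
send_rows(
  xyz=[
    [0, 0, -1],
    [0, 0, -1],
  ],
  spin=[0, 0],
)

```text
clock: 16.25
tcp_pos: [0.509, -0.1278, 0.0836]
eef_rot: [0.0, 0.687, 0.727, 0.0]
contact_force: [-0.7, 0.0, -1.4]
width: 0.512
gripper_force: 15.0
```

Emit:
send_rows(
  xyz=[
    [0, 0, 0],
    [0, 0, 0],
    [0, 0, 0],
    [0, 0, 0],
    [0, 0, 0],
    [0, 0, 0],
    [0, 0, 15],
    [0, 0, 40],
    [0, 0, 65],
    [0, 0, 80],
  ],
  spin=[0, 0, 0, 0, 0, 0, 0, 0, 0, 0],
  grip=0.2,
)

```text
clock: 17.25
tcp_pos: [0.5094, -0.1276, 0.1649]
eef_rot: [0.001, 0.687, 0.727, 0.0]
contact_force: [0.3, -0.1, 1.0]
width: 0.803
gripper_force: 0.0
```

```bash
python3 - <<'E'
from h import *
np.set_printoptions(precision=4,suppress=True)
s=read_state();print(s['joint_pos'])
f=grab_frame('top');P=cloud(f)
def top(x0,x1,y0,y1,z0,z1):
    m=(P[...,0]>x0)&(P[...,0]<x1)&(P[...,1]>y0)&(P[...,1]<y1)&(P[...,2]>z0)&(P[...,2]<z1);q=P[m];return len(q),q.mean(0),q.min(0),q.max(0)
print(top(.45,.53,.08,.17,.03,.06)); print('toaster',top(.54,.7,-.08,.2,.08,.3))
print('box',top(.44,.57,-.085,.02,.055,.075)); print('tumb',top(.48,.6,-.54,-.44,.09,.11))
E
```

```text
[ 0.5397  0.3692 -0.4813  1.9003  0.2118  0.9201  0.0143]
(494, array([0.4816, 0.1209, 0.0427]), array([0.4544, 0.0947, 0.0303]), array([0.5103, 0.1514, 0.058 ]))
toaster (5136, array([0.6469, 0.0528, 0.2034]), array([ 0.5752, -0.0748,  0.0805]), array([0.7   , 0.2   , 0.2475]))<stdin>:6: RuntimeWarning: Mean of empty slice.
  ret = um.true_divide(
Traceback (most recent call last):
ValueError: zero-size array to reduction operation minimum which has no identity
```

The toaster (x≥0.575, y>-0.075) would be too close with this orientation at the timer. I'll back off in x first and turn the gripper by about 1.25 rad on the way.

Emit:
send_rows(
  xyz=[
    [-35, 0, 0],
    [-70, 0, 0],
    [-80, 20, 0],
    [-80, 50, 0],
    [-80, 85, 0],
    [-80, 120, 0],
    [-80, 155, 0],
    [-80, 190, 0],
    [-70, 220, 0],
    [-50, 240, 0],
  ],
  spin=[0, -0.14, -0.28, -0.42, -0.56, -0.7, -0.84, -0.98, -1.12, -1.25],
  grip=0.0,
)

```text
clock: 18.3
tcp_pos: [0.4578, 0.1147, 0.1628]
eef_rot: [-0.0, 0.983, 0.186, -0.0]
contact_force: [0.4, 0.4, -0.4]
width: 1.002
gripper_force: 0.0
```

Emit:
send_rows(
  xyz=[
    [20, 7, -15],
    [23, 9.5, -35],
    [23, 9.5, -60],
    [23, 9.5, -70],
    [23, 9.5, -70],
  ],
  spin=[0, 0, 0, 0, 0],
)

```text
clock: 18.8
tcp_pos: [0.4806, 0.1215, 0.0917]
eef_rot: [0.0, 0.982, 0.188, -0.002]
contact_force: [-0.4, 0.4, 0.6]
width: 0.999
gripper_force: 0.0
```

```bash
python3 - <<'E'
from h import *
s=read_state();print(s['tcp_pos'],s['width'],s['joint_pos'])
f=grab_frame('scene')
a=f['img'][130:280,150:350,::-1];cv2.imwrite('pics/s8.png',cv2.resize(a,None,fx=4,fy=4,interpolation=cv2.INTER_CUBIC))
E
```

```text
[0.48058256 0.12149841 0.09165283] 0.999385430812277 [-0.02303698  0.42203268 -0.3985871   2.02979461  0.23796705  0.73703268
 -1.76082979]
```

View pics/s8.png

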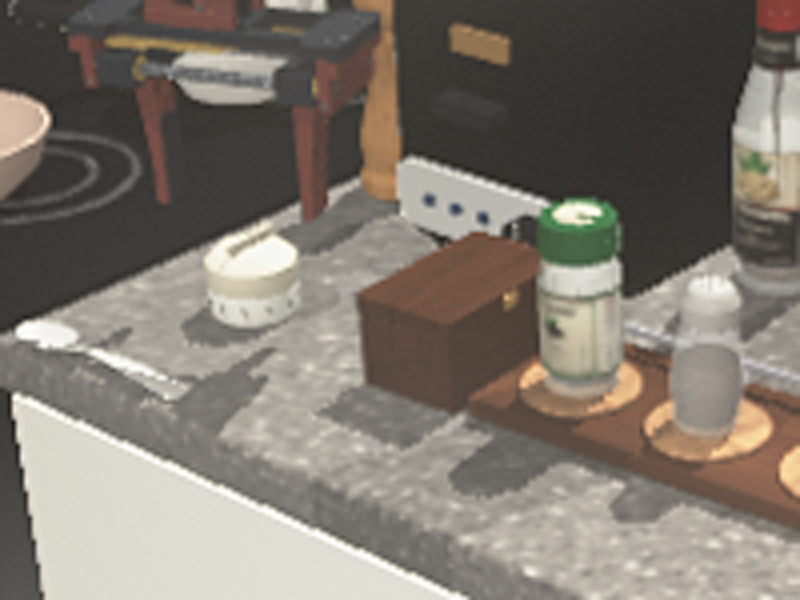

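The jar is centred on pad1 at (580,385). The gripper straddles the timer at (252,280), so I'm descending.

Emit:
send_rows(
  xyz=[
    [0, 0, -15],
    [0, 0, -30],
    [0, 0, -45],
    [0, 0, -56],
    [0, 0, -59.5],
    [0, 0, -59.5],
  ],
  spin=[0, 0, 0, 0, 0, 0],
)

```text
clock: 19.45
tcp_pos: [0.4819, 0.1219, 0.0339]
eef_rot: [0.0, 0.982, 0.188, 0.0]
contact_force: [-0.2, -0.3, 1.2]
width: 1.004
gripper_force: 0.0
```

Emit:
send_rows(
  xyz=[
    [0, 0, 0],
    [0, 0, 0],
    [0, 0, 0],
    [0, 0, 0],
    [0, 0, 0],
    [0, 0, 0],
    [0, 0, 0],
    [0, 0, 0],
  ],
  spin=[0, 0, 0, 0, 0, 0, 0, 0],
  grip=0.55,
  squeeze=15,
)

```text
clock: 20.25
tcp_pos: [0.482, 0.1219, 0.0339]
eef_rot: [0.0, 0.982, 0.188, 0.0]
contact_force: [-0.9, -0.4, 5.3]
width: 0.655
gripper_force: 15.0
```

Emit:
send_rows(
  xyz=[
    [0, 0, 10],
    [0, 0, 35],
    [0, 0, 65],
    [-10, 0, 95],
    [-30, 0, 110],
    [-52, -10, 112],
    [-72, -30, 112],
    [-80, -58, 112],
    [-80, -90, 112],
    [-80, -124, 112],
  ],
  spin=[0, 0, 0, 0, 0, 0, 0, 0.1, 0.2, 0.3],
)

```text
clock: 21.25
tcp_pos: [0.4013, -0.0029, 0.1462]
eef_rot: [0.0, 0.942, 0.335, 0.0]
contact_force: [0.5, -0.5, -0.9]
width: 0.655
gripper_force: 15.0
```

Emit:
send_rows(
  xyz=[
    [0, -35, 0],
    [0, -70, 0],
    [0, -105, 0],
    [0, -140, 0],
    [0, -175, 0],
    [0, -210, 0],
    [0, -240, 0],
    [0, -268, 0],
    [0, -290, 0],
    [3, -302, 0],
  ],
  spin=[0.1, 0.2, 0.3, 0.4, 0.5, 0.6, 0.7, 0.8, 0.88, 0.95],
)

```text
clock: 22.25
tcp_pos: [0.4038, -0.3062, 0.1457]
eef_rot: [-0.0, 0.686, 0.727, -0.0]
contact_force: [0.3, -0.2, -1.2]
width: 0.656
gripper_force: 15.0
```

Emit:
send_rows(
  xyz=[
    [20, -3, 0],
    [45, -3, 0],
    [70, -3, 0],
    [92, -3, 0],
    [108, -3, 0],
    [114, -3, -20],
    [114, -3, -45],
    [114, -3, -70],
    [114, -3, -85],
    [114, -3, -88],
  ],
  spin=[0, 0, 0, 0, 0, 0, 0, 0, 0, 0],
)

```text
clock: 23.25
tcp_pos: [0.5176, -0.3066, 0.0559]
eef_rot: [-0.002, 0.687, 0.727, -0.0]
contact_force: [0.4, -0.9, -1.7]
width: 0.652
gripper_force: 15.0
```

```bash
python3 - <<'E'
from h import *
s=read_state();print(s['tcp_pos'],s['width'],s['contact_force'],s['eef_rot'])
f=grab_frame('scene')
a=f['img'][170:320,260:460,::-1];cv2.imwrite('pics/s9.png',cv2.resize(a,None,fx=4,fy=4,interpolation=cv2.INTER_CUBIC))
E
```

```text
[ 0.5175855  -0.30655799  0.05592227] 0.6522736526288582 [ 0.44629556 -0.91551983 -1.65270848] [-1.68853335e-03  6.86617972e-01  7.27016365e-01 -3.38894318e-04]
```

View pics/s9.png

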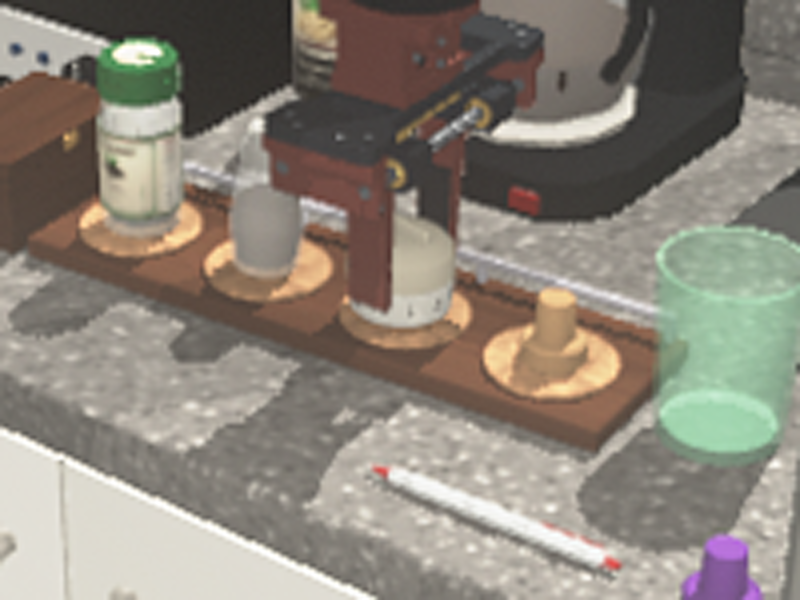

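The timer hangs about 5 mm above pad3, centred at (405,305). Lowering and releasing.

Emit:
send_rows(
  xyz=[
    [0, 0, -2],
    [0, 0, -4],
    [0, 0, -5.5],
    [0, 0, -5.5],
  ],
  spin=[0, 0, 0, 0],
)

```text
clock: 23.7
tcp_pos: [0.5189, -0.3073, 0.0526]
eef_rot: [0.0, 0.687, 0.727, 0.0]
contact_force: [-1.3, -0.5, -1.8]
width: 0.653
gripper_force: 15.0
```

Emit:
send_rows(
  xyz=[
    [0, 0, 0],
    [0, 0, 0],
    [0, 0, 0],
    [0, 0, 0],
    [0, 0, 0],
    [0, 0, 10],
    [0, 0, 30],
    [0, 0, 55],
    [0, 0, 80],
    [0, 0, 105],
  ],
  spin=[0, 0, 0, 0, 0, 0, 0, 0, 0, 0],
  grip=0.13,
)

```text
clock: 24.7
tcp_pos: [0.5188, -0.3071, 0.1589]
eef_rot: [0.0, 0.687, 0.727, 0.0]
contact_force: [0.7, 1.0, 0.3]
width: 0.865
gripper_force: 0.0
```

Emit:
send_rows(
  xyz=[
    [-20, 0, 5],
    [-50, 0, 10],
    [-80, 0, 20],
    [-110, 0, 30],
    [-130, 0, 40],
    [-130, 0, 40],
  ],
  spin=[0, 0, 0, 0, 0, 0],
)

```text
clock: 25.3
tcp_pos: [0.3869, -0.3081, 0.1991]
eef_rot: [0.001, 0.688, 0.726, -0.001]
contact_force: [0.4, -0.4, 0.4]
width: 0.87
gripper_force: 0.0
```

```bash
python3 - <<'E'
from h import *
np.set_printoptions(precision=4,suppress=True)
s=read_state();print(s['tcp_pos'],s['clock'])
f=grab_frame('top');P=cloud(f)
pads=[(.5089,-.1275),(.514,-.2173),(.5192,-.3071),(.5243,-.3969)]
for p,h in zip(pads,(.106,.09,.052,.037)):
    m=(np.hypot(P[...,0]-p[0],P[...,1]-p[1])<.04)&(P[...,2]>.018+h-.02)&(P[...,2]<.018+h+.012);q=P[m]
    print(len(q),(q.mean(0)[:2]-p)*1000,((q.min(0)+q.max(0))[:2]/2-p)*1000,q[:,2].max())
a=f['img'][170:290,220:500,::-1];cv2.imwrite('pics/t10.png',cv2.resize(a,None,fx=2.8,fy=2.8,interpolation=cv2.INTER_CUBIC))
E
```

```text
[ 0.3869 -0.3081  0.1991] 25.3
371 [-1.3982 -0.0925] [-0.5242  0.0934] 0.13186721822079278
193 [-0.887   0.6315] [0.2717 0.5063] 0.11201597441328529
142 [10.9337 14.5169] [5.9755 9.3688] 0.0768396065788536
27 [ 5.9121 -0.6615] [ 6.0074 -1.0715] 0.06152547139915805
```

View pics/t10.png

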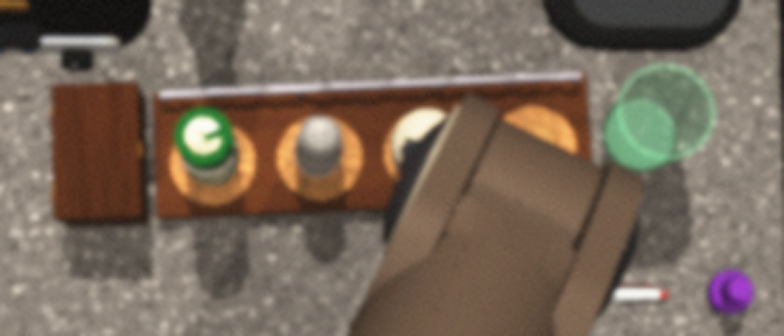

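The jar and shaker are centred. The arm hides the timer and cork, so I'll move it aside and check once more.

Emit:
send_rows(
  xyz=[
    [0, 35, 10],
    [0, 75, 10],
    [0, 115, 10],
    [0, 155, 10],
    [0, 195, 10],
    [0, 235, 10],
    [0, 270, 10],
    [0, 300, 10],
    [0, 320, 10],
    [0, 320, 10],
  ],
  spin=[0, 0, 0, 0, 0, 0, 0, 0, 0, 0],
)

```text
clock: 26.35
tcp_pos: [0.3896, 0.0163, 0.2075]
eef_rot: [-0.0, 0.685, 0.729, 0.001]
contact_force: [0.2, 0.1, -0.2]
width: 0.87
gripper_force: 0.0
```

```bash
python3 - <<'E'
from h import *
np.set_printoptions(precision=4,suppress=True)
s=read_state();print(s['tcp_pos'],s['clock'])
f=grab_frame('top');P=cloud(f)
pads=[(.5089,-.1275),(.514,-.2173),(.5192,-.3071),(.5243,-.3969)]
for p,h in zip(pads,(.106,.09,.052,.037)):
    m=(np.hypot(P[...,0]-p[0],P[...,1]-p[1])<.04)&(P[...,2]>.018+h-.018)&(P[...,2]<.018+h+.012);q=P[m]
    if len(q): print(len(q),(q.mean(0)[:2]-p)*1000,((q.min(0)+q.max(0))[:2]/2-p)*1000,q[:,2].max())
for x0,x1,y0,y1,z0,z1 in((.44,.58,-.09,.03,.054,.075),(.48,.6,-.54,-.44,.092,.12)):
    m=(P[...,0]>x0)&(P[...,0]<x1)&(P[...,1]>y0)&(P[...,1]<y1)&(P[...,2]>z0)&(P[...,2]<z1);q=P[m]
    if len(q): print((q.min(0)+q.max(0))/2)
a=f['img'][170:290,220:500,::-1];cv2.imwrite('pics/t11.png',cv2.resize(a,None,fx=2.8,fy=2.8,interpolation=cv2.INTER_CUBIC))
E
```

```text
[0.3896 0.0163 0.2075] 26.35
371 [-1.4142 -0.2028] [-0.5403  0.0628] 0.1318893472971939
192 [-0.9844  0.6019] [0.3022 0.4842] 0.11346822232490328
483 [-1.8767  3.1332] [-0.9443  2.3741] 0.07439758246121841
81 [-1.5905  1.5902] [0.5419 1.7149] 0.060910332920470725
[ 0.516  -0.0346  0.0617]
[ 0.5382 -0.4872  0.0985]
```

View pics/t11.png

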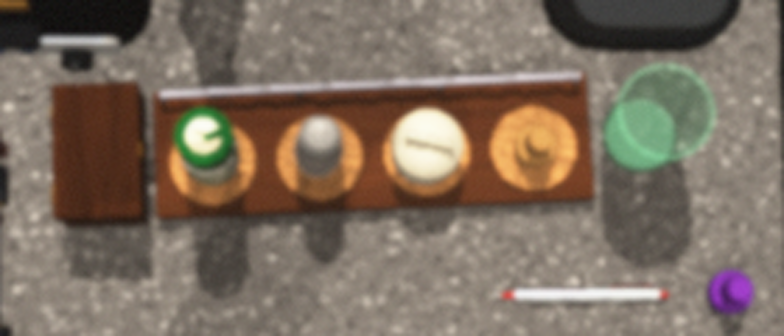

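All four stand upright within about 4 mm of their pad centres, and the box and tumbler are where they were. Handing in.

```bash
python3 -c "
from rig import *
print(job_done())"
```

```text
the job is handed in; nothing more can be done
None
```

I handed the job in at about 26 s: from the box end, the jar, shaker, timer and cork each stand upright within about 4 mm of their pad centres, and the box and tumbler were not moved; no verdict came back.

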